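# Open out the folding serving board

## Task

Open out the folding wooden serving board: with closed fingertips, slide the small round dish along the worktop until it is well clear of the spot beside the hinge where the leaf will land, then push the half-raised leaf over its hinge and down until it lies fully flat on the other side. Only push with the fingers: do not lift or tip the dish, do not bring the leaf down on it, do not slam or force the leaf, and leave the mug, the small glass, the fruit and the wooden spoon where they are. Finish clear of everything.

Things in the scene. Friction and masses are not known exactly. Their poses are not given: they have to be found in the camera images.
- board: fixed half of a folding wooden board; it does not move. Origin on the worktop (z = 0) under the middle of the hinge line, which runs along its x axis (x -90 to +90 mm) 16 mm above the worktop. The fixed half covers y -150 to 0 mm, top at 16 mm. The bare worktop at y 0 to +150 mm, x -90 to +90 mm, is where the leaf lands.
- leaf (a joint): angle of the wooden leaf about the hinge line. 0: shut on top of the fixed half; pi/2: upright; pi: open flat on the +y side, upper face 16 mm above the worktop (end stop). Starts 0.75 to 1.2. Leaf: 150 mm from hinge to free edge, 180 mm along the hinge, 0.3 kg. The hinge is stiff: the leaf stays where it is left and takes up to 0.45 N m to turn (about 3 N square to the leaf at its edge).
- leaf_edge (a point): middle of the leaf's free edge, 150 mm from the hinge line, on the face that is underneath when shut and on top when open (this face passes through the hinge line; the leaf's 14 mm thickness lies on the other side of it). It moves with the leaf.
- dish: small dark round empty dish standing loose on the worktop where the leaf will land, rim 95 mm across, 30 mm high, about 0.15 kg; origin at the centre of its underside. At the start its centre is 100 to 120 mm from the hinge line on the board's +y side and within 30 mm of its middle along x.
- mug: spotted mug, 78 mm across, 93 mm high, loose, beyond the fixed half on the -y side; origin at the centre of its underside; leave it alone.
- glass: small clear glass, 44 mm across, 40 mm high, loose, just past the far end of the landing spot; origin at the centre of its underside; leave it alone.
- lemon: lemon, 78 x 55 x 56 mm, loose, off the far outer corner of the fixed half; origin at the centre of its underside; leave it alone.
- apple: apple, 75 mm across, 72 mm high, loose, at the right of the worktop; origin at the centre of its underside; leave it alone.
- spoon: wooden spoon, 310 x 47 x 14 mm, lying loose at the left end of the worktop; origin at the centre of its underside; leave it alone.
Not all that is in view belongs to the job. Leave any purple or turquoise look-alike of the dish alone.

How it is judged (in metres and radians):
On the way, in this order (a step that is already met when the one before it is completed fails the run):
1. the dish stands clear of the landing spot and the leaf is not yet past upright ((y of dish in the frame of board above 0.19 m or x of dish in the frame of board above 0.135 m or x of dish in the frame of board below -0.135 m) and value of joint leaf below 1.6 rad), for 0.2 s.
2. the leaf lies flat on the other side (value of joint leaf above 3.05 rad), for 0.2 s.
At the end, for the whole second after the job is handed in: The leaf lies flat on the far side of its hinge (joint over 3.05 rad); the dish stands upright and at rest on the worktop with its centre more than 190 mm from the hinge line on the +y side, or more than 135 mm from the board's middle along the hinge (value of joint leaf above 3.05 rad and (y of dish in the frame of board above 0.19 m or x of dish in the frame of board above 0.135 m or x of dish in the frame of board below -0.135 m) and angle between dish's own z axis and vertical below 0.1 rad and height (world z) of dish between -0.008 and 0.008 m and linear speed of dish below 0.02 m/s); the robot touches nothing.
It fails at once if the dish is lifted more than 15 mm or tipped more than 0.4 rad (height (world z) of dish above 0.015 m or angle between dish's own z axis and vertical above 0.4 rad).
It fails at once if the leaf is brought down on the dish (over 2 N) (contact force between leaf and dish above 2 N).
It fails at once if the leaf is slammed or flicked (over 5 rad/s) (velocity of joint leaf above 5 rad/s).
It fails at once if the leaf is gripped hard or forced (over 80 N) (contact force between the fingers and leaf above 80 N).
It fails at once if the mug, the small glass, the lemon, the apple or the wooden spoon is moved more than 30 mm (distance of any of mug, glass, lemon, apple, spoon from where it was at the start of the episode above 0.03 m).
It also fails if it takes over 58 s, if anything falls off the work surface, if the arm or the gripper's body presses on something with over 40 N, if the wrist force passes 120 N, or if a joint passes its speed limit or range.

## Robot

A 6-joint arm with a two-finger parallel gripper is mounted at the origin on a cart in front of the work surface, level with it; the furniture and walls round the work are solid. World frame = base frame: x ahead of the robot, y to its left, z up, the work surface at z = 0. Lengths are in m, angles in degrees, forces in N, time in s.
With the tool pointing down it reaches from about 0.25 to 0.725 m from the base axis. Payload 9.7 kg.
Tool frame: the origin (TCP) lies on the centre line of the jaws, within the pads' length; the fingertips stand bot.nose_length ahead of it and the grasp point (between the pads) lies 11 mm behind it (bot.nose_length is the distance from the TCP to the fingertips, in m); z points along the fingers, y is the line along which they close (so a half turn about z gives the same grasp; the last joint's range is limited). The gripper opens to 85 mm and grips with 20 to 120 N. Pads are 22 mm wide; open, the fingers measure 114 mm over their backs; the gripper's body (76 mm by 85 mm) begins 54 mm behind the grasp point. The pads swing forward as they close: fully open they stand 13 mm farther back than shut.
Start: joints at [-74.542, 4.979, 10.078, 95.1, 0, 90], TCP at [0.147, -0.53, 0.239] pointing down, gripper open.
Joint ranges: [-179.16, 179.16], [-48.56, 103.87], [-65.8, 70.77], [-126.05, 130.52], [-82.76, 87.17], [-180, 180]. Speed limits (degrees/s): [127.2, 127.2, 147.25, 180, 180, 180].

## Interface

Orientations are given as [roll, pitch, yaw] about the fixed x, y, z axes, in that order (R = Rz(yaw) Ry(pitch) Rx(roll)).
In Python, from workcell import bot gives the robot as it stands. The module is installed in compiled form; this text tells all that it offers.
- The arm moves only by the shell command python3 -m inch 'ROWS' [OPENING] [FORCE]. ROWS is JSON, a list of rows, each a list of 4 numbers: the shift along the world's x, y, z in cm, then the turn about the world's z in degrees. A call has exactly 8 rows; each row is the pose to reach, as a shift and turn from the pose commanded when the call began; what a row does not reach only later rows make up. A row lasts 1/8 s, in which the tool goes at most 62.5 mm and 10.7 degrees, less where a joint would pass 70% of its speed; a pose out of reach is approached as far as the arm can. A call with a gripper value outside its range is refused whole. OPENING is the finger opening in cm, from 0 to 8.54, set as the call begins (- or left out, the last holds). The fingers move at their own pace and stop on an object; FORCE is the grip in N (left out, the last holds). Time passes only in rows, so rows that repeat a pose let the fingers close, or fill a call up. It gives the time, the measured TCP pose, the force, the opening and the grip force at its end, in the units of the state.
- bot.get_obs(): the state, without advancing time (a new reading comes with each control period).
- bot.camera(name): name is "scene" or "top" or "wrist"; returns a dict with "img" (400x640x3 uint8, red, green, blue), "fovy" (degrees; the focal length in pixels is half the picture's height over the tangent of half this angle, whatever the lens; pixels are square), "cx", "cy" (the principal point, pixels), "R" (3x3) and "t" (3): a world point X has camera coordinates R X + t; the wrist camera has in their place "mount" (4x4, takes a point from camera to tool coordinates, whose origin is the TCP and whose axes are the flange's). Camera axes: x right, y down, z forward; pixel columns grow to the right and rows downward; lengths in m; the calibration is good to about 2 mm. A picture is of the moment at which its call begins: read the wrist's pose just before it. There is no depth.
- bot.job_done(): hands the job in; it is judged then, once.
Trained networks look in a picture, given as the dict that the camera call returned (one of the last four; its "shot" number tells which), for a name from the list of things; names that differ only in an ending like _2 or _b are one class to them, and where a whole thing is asked for, a point or a joint stands for the part that bears it (a point fixed in the world has none). Each returns a list of dicts, best first, with "score" (0 to 1); they miss things now and then, are a little off and sometimes report something else, mostly with a low value. They report only what shows in the picture. A call takes as long as a camera call. They do not tell look-alikes from the thing itself.
- bot.find_in(thing, picture): "point" ([column, row] in pixels, amid what is visible of it).
- bot.landmark_of(thing, picture): "point" ([column, row] in pixels: a listed point, or the origin of a listed thing).
The state is a dict: "time": time; "q": joint angles; "qd": joint speeds; "joint_efforts": joint torques, N m; "ee_pos": TCP position; "tcp_rot": TCP orientation; "wrist_force": force on the tool from outside, world axes, zero at the start; "torque": the same for the moment, N m; "opening": finger opening in m; "grasp_force": force on a finger pad.
Only numpy, scipy, OpenCV 4.12 (cv2) and the standard library are available. Lean on these libraries where they do the work, as an engineer would, in place of code of your own. Each camera call takes 0.05 s, during which the arm holds its last target. There are 200 camera calls.

## Working session

There is one attempt and no reset: what is moved stays moved. The work goes in short steps, Python scripts to look and compute and a shell command to move; the robot and the scene stay as the last step left them, time stands still between calls to the robot, and variables do not carry over. Pictures are saved under pics/ and viewed, at most 10 in all, crops included, and the job is handed in when it is done.

```bash
mkdir -p pics
cat > h.py <<'E'
import numpy as np,cv2
from workcell import bot
def ray(c,p):
    f=200/np.tan(np.radians(c["fovy"])/2)
    d=np.array([(p[0]-c["cx"])/f,(p[1]-c["cy"])/f,1])
    R=np.array(c["R"]);return -R.T@np.array(c["t"]),R.T@d
def onz(c,p,z):
    o,d=ray(c,p);return o+d*(z-o[2])/d[2]
def proj(c,X):
    f=200/np.tan(np.radians(c["fovy"])/2)
    v=np.array(c["R"])@np.array(X)+np.array(c["t"]);return [f*v[0]/v[2]+c["cx"],f*v[1]/v[2]+c["cy"]]
E
python3 - <<'E'
from h import *
print(bot.nose_length,bot.get_obs())
for n in ("scene","top"):
    c=bot.camera(n);cv2.imwrite(f"pics/{n}0.png",c["img"][:,:,::-1])
    print(n,"cam",(-np.array(c["R"]).T@np.array(c["t"])).round(3))
    for t in ("board","dish","mug","glass","lemon","apple","spoon","leaf_edge"):
        for r in bot.landmark_of(t,c)[:3]:
            print(t,round(r["score"],2),np.round(r["point"]),onz(c,r["point"],0).round(3))
E
```

```text
0.008 {'time': 0.0, 'q': array([-7.45417362e+01,  5.01284158e+00,  1.00328237e+01,  9.50990712e+01,
       -1.67479521e-03,  9.00006685e+01]), 'qd': array([ 0.1433655 ,  0.01963921, -0.08425323,  0.00535307, -0.02629727,
       -0.00816405]), 'joint_efforts': array([-1.10144963e-03, -5.20388889e+01,  4.64801931e+01,  1.62198994e-02,
        1.86946863e-05,  5.85488436e-06]), 'ee_pos': array([ 0.1465279 , -0.5298914 ,  0.23855175]), 'tcp_rot': array([-1.79920911e+02,  1.67571641e-03,  1.54575976e+01]), 'wrist_force': array([ 0.30621361,  0.13286597, -0.35768456]), 'torque': array([-0.01036076, -0.03951238,  0.04074022]), 'grasp_force': 0.0, 'opening': 0.08557250733685672}
scene cam [-0.788 -0.731  1.04 ]
board 0.85 [335. 225.] [ 0.415 -0.158  0.   ]
dish 0.66 [312. 208.] [ 0.462 -0.047  0.   ]
dish 0.56 [243. 197.] [0.413 0.207 0.   ]
dish 0.54 [210. 202.] [0.333 0.298 0.   ]
mug 0.77 [414. 257.] [ 0.378 -0.448  0.   ]
glass 0.64 [336. 195.] [ 0.575 -0.085  0.   ]
glass 0.27 [200. 182.] [0.42 0.41 0.  ]
lemon 0.39 [412. 227.] [ 0.519 -0.392  0.   ]
apple 0.73 [466. 245.] [ 0.508 -0.576  0.   ]
spoon 0.58 [413. 233.] [ 0.49  -0.405  0.   ]
spoon 0.5 [201. 180.] [0.434 0.416 0.   ]
leaf_edge 0.9 [362. 200.] [ 0.584 -0.185  0.   ]
top cam [ 0.187 -0.099  1.458]
dish 0.88 [316. 212.] [ 0.454 -0.043  0.   ]
dish 0.76 [212. 233.] [0.351 0.309 0.   ]
dish 0.69 [271. 243.] [0.333 0.102 0.   ]
mug 0.65 [430. 241.] [ 0.381 -0.444  0.   ]
glass 0.59 [331. 182.] [ 0.564 -0.085  0.   ]
lemon 0.79 [423. 208.] [ 0.499 -0.416  0.   ]
apple 0.61 [421. 206.] [ 0.505 -0.409  0.   ]
apple 0.57 [467. 208.] [ 0.507 -0.569  0.   ]
apple 0.23 [316. 211.] [ 0.456 -0.043  0.   ]
spoon 0.69 [186. 208.] [0.432 0.413 0.   ]
leaf_edge 0.97 [380. 227.] [ 0.419 -0.267  0.   ]
```

View pics/scene0.png

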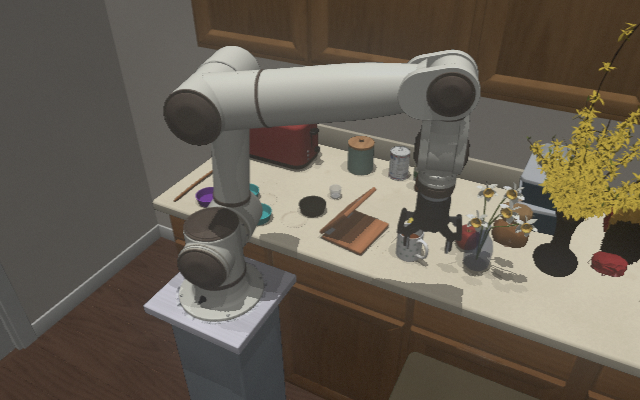

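View pics/top0.png

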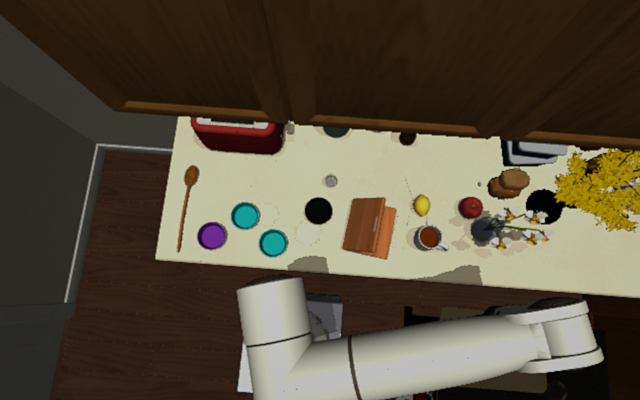

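The scene shows the dark dish at (312,206) in the scene view and (318,210) in the top view. The half-raised leaf is at about (362,225) in the top view, leaning right over the fixed half. The glass is at (331,181) and the look-alikes are to the left. Next I'll enlarge the board for its corners.

Run:
```python
import cv2,numpy as np
t=cv2.imread("pics/top0.png")[180:270,290:410];s=cv2.imread("pics/scene0.png")[180:260,295:395]
a=cv2.resize(t,None,fx=6,fy=6,interpolation=cv2.INTER_CUBIC)[:300*2]
cv2.imwrite("pics/ct.png",a); cv2.imwrite("pics/cs.png",cv2.resize(s,None,fx=7,fy=7,interpolation=cv2.INTER_CUBIC))
```

```text
(no output)
```

View pics/ct.png

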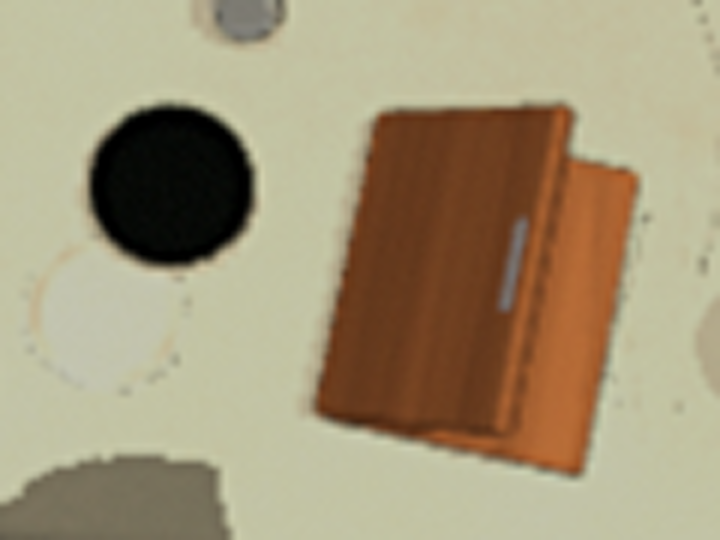

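View pics/cs.png

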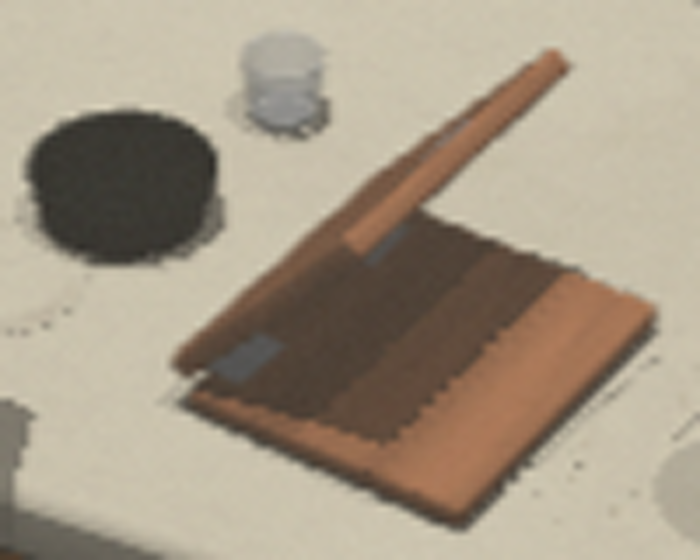

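Scene crop: the leaf's lower free edge runs from (355,255) to (570,68), and the fixed half's outer corners are at (655,310) and (460,515). Top crop: the same corners are at (637,175) and (580,473), and the leaf's free edge runs from (573,112) to (513,432). I'll fit the board pose to these.

Run:
```python
from h import *
from scipy.optimize import least_squares
T=bot.camera("top");S=bot.camera("scene")
def W(p,l):
    c,s=np.cos(p[2]),np.sin(p[2]);return [p[0]+c*l[0]-s*l[1],p[1]+s*l[0]+c*l[1],l[2]]
E=lambda p,x:[x,-.15*np.cos(p[3]),.016+.15*np.sin(p[3])]
ob=[]
for c,sc,of,l in((T,6,(290,180),[(637,175),(580,473),(573,112),(513,432)]),(S,7,(295,180),[(655,310),(460,515),(570,68),(355,255)])):
    for k,q in enumerate(l): ob.append((c,k,np.array(q)/sc+of))
def res(p):
    r=[]
    for c,k,q in ob:
        x=.09 if k%2==0 else -.09
        r+=list(np.array(proj(c,W(p,[x,-.15,.016] if k<2 else E(p,x)))-q))
    return r
s=least_squares(res,[.415,-.158,-.1,1.]);p=s.x
print(p.round(3),np.round(s.fun,1))
for c in(T,S):
    print([ (round(r["score"],2),onz(c,r["point"],0).round(3)) for r in bot.landmark_of("dish",c)[:1]], np.round(proj(c,E(p,0) and W(p,E(p,0)))),[np.round(r["point"]) for r in bot.landmark_of("leaf_edge",c)])
d=np.mean([onz(c,bot.landmark_of("dish",c)[0]["point"],0) for c in(T,S)],0)
d2=onz(T,(290+172/6,180+185/6),.03);print("rim",d2)
R=np.array([[np.cos(p[2]),-np.sin(p[2])],[np.sin(p[2]),np.cos(p[2])]])
print("dish board",R.T@(d[:2]-p[:2]),R.T@(d2[:2]-p[:2]))
for l in([0,.22,0],[0,.25,0],[.0,-.13,0],[0,-.15,0],[0,0,0],[0,.12,0]):print(l,np.round(W(p,l),3))
```

```text
[ 0.416 -0.161 -0.141  0.874] [ 0.7 -0.5  0.5  0.9  0.8 -0.4 -0.   1.3 -0.2 -1.4 -0.9 -1.  -0.3 -0.9
  0.1  0.1]
[(0.77, array([ 0.453, -0.039,  0.   ]))] [381. 225.] [array([378., 226.])]
[(0.84, array([0.335, 0.311, 0.   ]))] [362. 202.] [array([362., 202.]), array([413., 257.])]
rim [ 0.45259175 -0.05220141  0.03      ]
dish board [-0.06359637  0.29064081] [0.02113008 0.11237759]
[0, 0.22, 0] [0.447 0.057 0.   ]
[0, 0.25, 0] [0.451 0.087 0.   ]
[0.0, -0.13, 0] [ 0.398 -0.289  0.   ]
[0, -0.15, 0] [ 0.395 -0.309  0.   ]
[0, 0, 0] [ 0.416 -0.161  0.   ]
[0, 0.12, 0] [ 0.433 -0.042  0.   ]
```

```bash
python3 -m inch '[[2,4,1,6],[6,9,1,14],[10,15,1,24],[14,21,1,34],[18,27,1,44],[22,33,1,54],[26,39,1,62],[29,45,1,66.5]]' 0 && python3 -m inch '[[1,2,-1,0],[2,4,-1,0],[2,4,-1,0],[2,4,-1,0],[2,4,-1,0],[2,4,-1,0],[2,4,-1,0],[2,4,-1,0]]'
```

```text
time: 2.3
ee_pos: [0.4108, -0.1251, 0.2495]
tcp_rot: [179.9, 0.0, 82.2]
wrist_force: [1.4, -0.5, 1.1]
opening: -0.0002
grasp_force: 0.0
time: 3.3
ee_pos: [0.4299, -0.0872, 0.2393]
tcp_rot: [180.0, 0.0, 81.9]
wrist_force: [0.3, -0.4, -0.9]
opening: -0.0001
grasp_force: 0.0
```

Run:
```python
from h import *
from scipy.spatial.transform import Rotation as Ro
o=bot.get_obs();c=bot.camera("wrist");cv2.imwrite("pics/w1.png",c["img"][:,:,::-1])
M=np.array(c["mount"]);A=np.eye(4);A[:3,:3]=Ro.from_euler("xyz",o["tcp_rot"],degrees=True).as_matrix();A[:3,3]=o["ee_pos"]
B=np.linalg.inv(A@M);c["R"]=B[:3,:3];c["t"]=B[:3,3]
for f in(bot.landmark_of,bot.find_in):
  for r in f("dish",c)[:3]:print(r["score"],np.round(r["point"]),onz(c,r["point"],0).round(3),onz(c,r["point"],.03).round(3))
```

```text
0.79 [332. 133.] [ 0.452 -0.05   0.   ] [ 0.451 -0.047  0.03 ]
0.64 [201.  16.] [0.33 0.09 0.  ] [0.339 0.082 0.03 ]
0.97 [333. 134.] [ 0.453 -0.051  0.   ] [ 0.453 -0.048  0.03 ]
0.65 [191.  28.] [0.316 0.08  0.   ] [0.326 0.073 0.03 ]
```

View pics/w1.png

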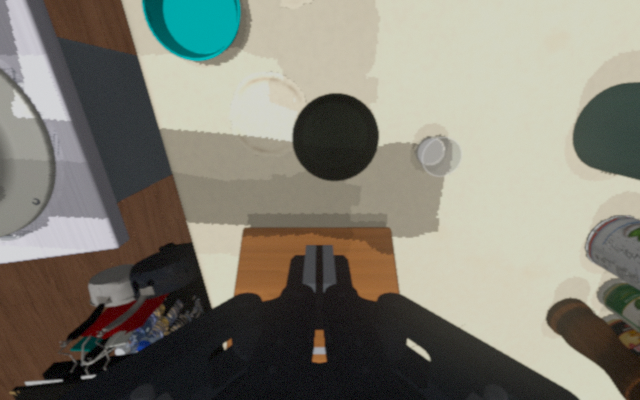

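Dish is at (335,137) in the wrist view, world (0.452, -0.049), and agrees with the earlier fixes. I'll go down inside it and push on its far inner wall.

```bash
python3 -m inch '[[1,2,0,0],[2.2,3.8,-3,0],[2.2,3.8,-7,0],[2.2,3.8,-11,0],[2.2,3.8,-14,0],[2.2,3.8,-17,0],[2.2,3.8,-19,0],[2.2,3.8,-19.5,0]]' && python3 -m inch '[[0,0,-0.5,0],[0,0,-1,0],[0,0,-1.5,0],[0,0,-1.9,0],[0,0,-1.9,0],[0,0,-1.9,0],[0,0,-1.9,0],[0,0,-1.9,0]]'
```

```text
time: 4.45
ee_pos: [0.4512, -0.0489, 0.0431]
tcp_rot: [-179.9, 0.0, 82.0]
wrist_force: [0.7, -0.2, 0.2]
opening: -0.0002
grasp_force: 0.0
time: 5.45
ee_pos: [0.452, -0.049, 0.0254]
tcp_rot: [180.0, -0.0, 82.0]
wrist_force: [-0.7, -0.4, 0.1]
opening: -0.0
grasp_force: 0.0
```

```bash
python3 -m inch '[[0.1,0.6,-0.2,0],[0.2,1.2,-0.3,0],[0.3,1.9,-0.3,0],[0.4,2.6,-0.3,0],[0.5,3.4,-0.3,0],[0.6,4.2,-0.3,0],[0.7,5,-0.3,0],[0.8,5.8,-0.3,0]]'
python3 - <<'E'
from h import *
c=bot.camera("top")
for r in bot.landmark_of("dish",c)[:4]:print(r["score"],np.round(r["point"]),onz(c,r["point"],0).round(3))
E
```

```text
time: 6.45
ee_pos: [0.46, 0.0095, 0.0223]
tcp_rot: [-180.0, 0.0, 82.0]
wrist_force: [-0.4, -1.8, 0.2]
opening: 0.0
grasp_force: 0.6
0.88 [246. 218.] [0.412 0.2   0.   ]
0.72 [214. 235.] [0.345 0.303 0.   ]
0.7 [308. 209.] [ 0.462 -0.012  0.   ]
```

```bash
python3 -m inch '[[0.1,1,0,0],[0.3,2,0,0],[0.4,3,0,0],[0.6,4,0,0],[0.7,5,0,0],[0.8,6,0,0],[0.95,6.8,0,0],[1.1,7.6,0,0]]' && python3 -m inch '[[-0.2,-0.6,0,0],[-0.3,-1.5,0,0],[-0.3,-1.5,1,0],[-0.3,-1.5,3,0],[-0.3,-1.5,6,0],[-0.3,-1.5,10,0],[-0.3,-1.5,15,0],[-0.3,-1.5,20,0]]'
python3 - <<'E'
from h import *
R=lambda p:np.array([[np.cos(p),-np.sin(p)],[np.sin(p),np.cos(p)]])
for n in("top","scene"):
  c=bot.camera(n);cv2.imwrite(f"pics/{n}2.png",c["img"][:,:,::-1])
  for r in bot.landmark_of("dish",c)[:4]:
    w=onz(c,r["point"],0);print(n,r["score"],np.round(r["point"]),w.round(3),R(-.141).T@(w[:2]-[.416,-.161]))
E
```

```text
time: 7.55
ee_pos: [0.471, 0.0855, 0.0223]
tcp_rot: [-180.0, 0.0, 82.0]
wrist_force: [0.1, -1.9, 0.1]
opening: -0.0
grasp_force: 0.6
time: 8.55
ee_pos: [0.4677, 0.0697, 0.2247]
tcp_rot: [179.9, -0.0, 81.9]
wrist_force: [0.1, -0.1, -0.3]
opening: -0.0004
grasp_force: 0.0
top 0.88 [284. 206.] [0.465 0.07  0.   ] [0.01562175 0.23540275]
top 0.69 [212. 236.] [0.341 0.309 0.   ] [-0.1399212   0.45444704]
scene 0.88 [212. 203.] [0.331 0.285 0.   ] [-0.14701819  0.4292469 ]
scene 0.82 [244. 195.] [0.424 0.211 0.   ] [-0.04395337  0.36924057]
scene 0.77 [260. 219.] [0.33  0.082 0.   ] [-0.11898401  0.22814867]
scene 0.68 [285. 201.] [0.457 0.061 0.   ] [0.0094949  0.22550568]
```

View pics/top2.png

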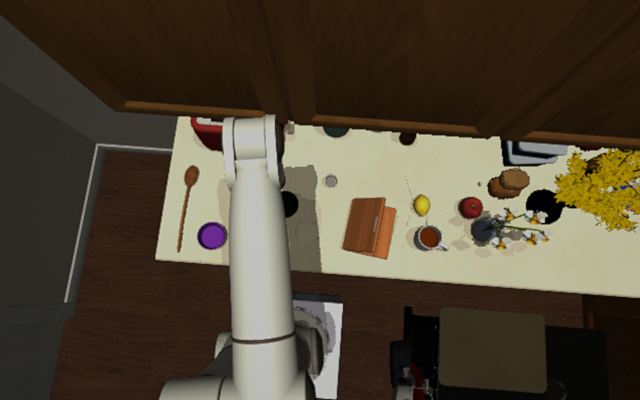

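The dark dish now shows at (288,204), board y ≈ 0.23, clear of the landing spot. The glass and the other things are where they were. Next I'll move behind the leaf.

```bash
python3 -m inch '[[-0.5,-3,0.5,0],[-1.5,-8,0.5,0],[-2.5,-13,0.5,0],[-3.5,-18,0.5,0],[-4.5,-23,0.5,0],[-5.5,-28,0.5,0],[-6.5,-33,0.5,0],[-7.2,-37,0.5,0]]' && python3 -m inch '[[0,0,0,0],[0,0,0,0],[0,0,-2,0],[0,0,-5,0],[0,0,-8,0],[0,0,-10,0],[0,0,-11.5,0],[0,0,-12,0]]'
```

```text
time: 9.75
ee_pos: [0.3947, -0.3017, 0.2261]
tcp_rot: [-179.9, -0.1, 81.9]
wrist_force: [0.8, 0.5, 0.5]
opening: -0.0001
grasp_force: 0.0
time: 10.75
ee_pos: [0.3959, -0.2992, 0.1066]
tcp_rot: [-180.0, -0.0, 82.0]
wrist_force: [0.6, -0.4, 0.3]
opening: -0.0004
grasp_force: 0.0
```

```bash
cat > plan.py <<'E'
import numpy as np
def tcp(a):
    if a<np.pi/2: y,z=-.15*np.cos(a),.016+.15*np.sin(a)-.03
    else: y,z=-.12*np.cos(a),.016+.12*np.sin(a)
    y-=.011;z+=.008
    return np.array([.416+.1405*y,-.161+.990*y,z])
p0=np.array([.396,-.2995,.1067])
A=np.linspace(.874,3.15,33)[0:]
for i in range(0,32,8):
    print([list(((tcp(a)-p0)*100).round(1)) for a in A[i+1:i+9]]);p0=tcp(A[i+8])
E
python3 plan.py
```

```text
[[np.float64(0.6), np.float64(4.1), np.float64(0.9)], [np.float64(0.7), np.float64(4.9), np.float64(1.5)], [np.float64(0.9), np.float64(5.9), np.float64(2.0)], [np.float64(1.0), np.float64(6.8), np.float64(2.5)], [np.float64(1.1), np.float64(7.8), np.float64(2.9)], [np.float64(1.3), np.float64(8.8), np.float64(3.2)], [np.float64(1.4), np.float64(9.8), np.float64(3.4)], [np.float64(1.6), np.float64(10.9), np.float64(3.6)]]
[[np.float64(0.1), np.float64(1.1), np.float64(0.1)], [np.float64(0.3), np.float64(2.1), np.float64(0.1)], [np.float64(0.4), np.float64(2.9), np.float64(0.1)], [np.float64(0.5), np.float64(3.7), np.float64(-0.0)], [np.float64(0.6), np.float64(4.6), np.float64(-0.2)], [np.float64(0.8), np.float64(5.4), np.float64(-0.4)], [np.float64(0.9), np.float64(6.2), np.float64(-0.7)], [np.float64(1.0), np.float64(7.0), np.float64(-1.0)]]
[[np.float64(0.1), np.float64(0.8), np.float64(-0.4)], [np.float64(0.2), np.float64(1.5), np.float64(-0.8)], [np.float64(0.3), np.float64(2.2), np.float64(-1.3)], [np.float64(0.4), np.float64(2.8), np.float64(-1.9)], [np.float64(0.5), np.float64(3.4), np.float64(-2.5)], [np.float64(0.6), np.float64(4.0), np.float64(-3.1)], [np.float64(0.6), np.float64(4.5), np.float64(-3.8)], [np.float64(0.7), np.float64(5.0), np.float64(-4.5)]]
[[np.float64(0.1), np.float64(0.4), np.float64(-0.7)], [np.float64(0.1), np.float64(0.8), np.float64(-1.5)], [np.float64(0.2), np.float64(1.1), np.float64(-2.3)], [np.float64(0.2), np.float64(1.4), np.float64(-3.1)], [np.float64(0.2), np.float64(1.6), np.float64(-3.9)], [np.float64(0.2), np.float64(1.7), np.float64(-4.8)], [np.float64(0.3), np.float64(1.8), np.float64(-5.6)], [np.float64(0.3), np.float64(1.8), np.float64(-6.5)]]
```

```bash
python3 -m inch '[[0.2,1.5,0.3,0],[0.4,2.9,0.6,0],[0.6,4.1,1,0],[0.8,5.3,1.7,0],[1,6.5,2.4,0],[1.2,7.8,2.9,0],[1.4,9.3,3.3,0],[1.6,10.9,3.6,0]]' && python3 -m inch '[[0.1,1.1,0.1,0],[0.3,2.1,0.1,0],[0.4,2.9,0.1,0],[0.5,3.7,0,0],[0.6,4.6,-0.2,0],[0.8,5.4,-0.4,0],[0.9,6.2,-0.7,0],[1,7,-1,0]]'
python3 - <<'E'
from h import *
c=bot.camera("scene");cv2.imwrite("pics/s3.png",cv2.resize(c["img"][120:320,200:480,::-1],None,fx=2.5,fy=2.5))
E
```

```text
time: 11.75
ee_pos: [0.4123, -0.1899, 0.1435]
tcp_rot: [180.0, -0.0, 82.0]
wrist_force: [1.5, -1.2, 0.4]
opening: -0.0003
grasp_force: 1.0
time: 12.75
ee_pos: [0.4221, -0.1205, 0.1331]
tcp_rot: [180.0, -0.0, 82.0]
wrist_force: [0.4, -1.6, -0.7]
opening: -0.0
grasp_force: 0.7
```

View pics/s3.png

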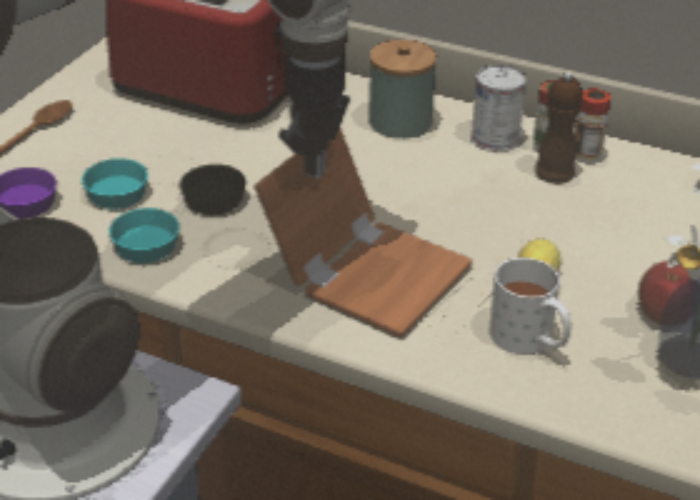

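The leaf (face centred near (315,205)) is past upright with the fingertips at (317,165) on it. The dish at (213,190) is well clear, so I'll continue the arc.

```bash
python3 -m inch '[[0.1,0.8,-0.4,0],[0.2,1.5,-0.8,0],[0.3,2.2,-1.3,0],[0.4,2.8,-1.9,0],[0.5,3.4,-2.5,0],[0.6,4,-3.1,0],[0.6,4.5,-3.8,0],[0.7,5,-4.5,0]]' && python3 -m inch '[[0.1,0.4,-0.7,0],[0.1,0.8,-1.5,0],[0.2,1.1,-2.3,0],[0.2,1.4,-3.1,0],[0.2,1.6,-3.9,0],[0.2,1.7,-4.8,0],[0.2,1.7,-5.6,0],[0.2,1.7,-6.2,0]]'
```

```text
time: 13.8
ee_pos: [0.4289, -0.0707, 0.0878]
tcp_rot: [-180.0, 0.0, 82.0]
wrist_force: [-1.1, -0.2, -0.1]
opening: 0.0003
grasp_force: 0.3
time: 14.8
ee_pos: [0.4308, -0.054, 0.0257]
tcp_rot: [-180.0, -0.0, 82.0]
wrist_force: [-0.5, 0.6, 1.0]
opening: -0.0
grasp_force: 0.2
```

```bash
python3 -m inch '[[0,0,-0.05,0],[0,0,-0.1,0],[0,0,-0.15,0],[0,0,-0.2,0],[0,0,-0.2,0],[0,0,-0.22,0],[0,0,-0.24,0],[0,0,-0.24,0]]'
```

```text
time: 15.8
ee_pos: [0.431, -0.054, 0.024]
tcp_rot: [180.0, 0.0, 82.0]
wrist_force: [-0.4, 0.6, 2.3]
opening: 0.0001
grasp_force: 1.2
```

```bash
python3 -m inch '[[0,0,-0.05,0],[0,0,-0.1,0],[0,0,-0.13,0],[0,0,-0.16,0],[0,0,-0.16,0],[0,0,-0.16,0],[0,0,-0.16,0],[0,0,-0.16,0]]'
```

```text
time: 16.8
ee_pos: [0.4311, -0.054, 0.0239]
tcp_rot: [179.9, 0.0, 82.0]
wrist_force: [-6.8, 1.0, 17.7]
opening: -0.0
grasp_force: 9.0
```

The force rose to 18 N with no further travel and the tip at 16 mm, so the end stop is reached. I'll withdraw and check.

```bash
python3 -m inch '[[0,0,0.3,0],[0,0,1,0],[0,-0.5,3,0],[0,-2,6,0],[0,-5,10,0],[0,-9,14,0],[-1,-13,17,0],[-2,-17,19,0]]' && python3 -m inch '[[0,-3,0,0],[0,-4,0,0],[0,-4,0,0],[0,-4,0,0],[0,-4,0,0],[0,-4,0,0],[0,-4,0,0],[0,-4,0,0]]'
python3 - <<'E'
from h import *
for n in("top","scene"):
  c=bot.camera(n)
  if n=="scene":cv2.imwrite("pics/s4.png",cv2.resize(c["img"][120:320,200:480,::-1],None,fx=2.5,fy=2.5))
  for t in("dish","leaf_edge","glass","lemon","mug"):
   for r in bot.landmark_of(t,c)[:4]:
    w=onz(c,r["point"],.016 if t[0:2]=="le" and t!="lemon" else 0);C,S=np.cos(.141),np.sin(.141);d=w[:2]-[.416,-.161]
    print(n,t,round(r["score"],2),w.round(3),np.round([C*d[0]-S*d[1],S*d[0]+C*d[1]],3))
E
```

```text
time: 17.8
ee_pos: [0.4108, -0.2254, 0.214]
tcp_rot: [179.9, 0.0, 82.0]
wrist_force: [0.2, -0.6, 0.5]
opening: 0.0002
grasp_force: 0.0
time: 18.8
ee_pos: [0.411, -0.2639, 0.2123]
tcp_rot: [180.0, 0.0, 82.0]
wrist_force: [-0.5, -0.6, -0.3]
opening: 0.0001
grasp_force: 0.0
top dish 0.93 [0.463 0.075 0.   ] [0.014 0.24 ]
top dish 0.8 [0.412 0.208 0.   ] [-0.056  0.365]
top dish 0.8 [0.342 0.095 0.   ] [-0.11   0.243]
top dish 0.8 [0.341 0.308 0.   ] [-0.14   0.453]
top leaf_edge 0.62 [ 0.436 -0.007  0.016] [-0.002  0.156]
top leaf_edge 0.27 [0.419 0.406 0.016] [-0.076  0.562]
top glass 0.41 [ 0.574 -0.078  0.   ] [0.144 0.105]
top mug 0.75 [ 0.39 -0.44  0.  ] [ 0.013 -0.28 ]
top mug 0.2 [ 0.564 -0.074  0.   ] [0.134 0.107]
scene dish 0.85 [0.328 0.082 0.   ] [-0.121  0.228]
scene dish 0.84 [0.48  0.066 0.   ] [0.031 0.234]
scene dish 0.64 [0.416 0.216 0.   ] [-0.053  0.373]
scene dish 0.63 [ 0.418 -0.162  0.   ] [ 0.003 -0.001]
scene leaf_edge 0.74 [ 0.425 -0.018  0.016] [-0.011  0.143]
scene glass 0.42 [ 0.568 -0.092  0.   ] [0.141 0.09 ]
scene lemon 0.44 [ 0.502 -0.407  0.   ] [ 0.12  -0.231]
scene mug 0.85 [ 0.383 -0.442  0.   ] [ 0.006 -0.283]
```

View pics/s4.png

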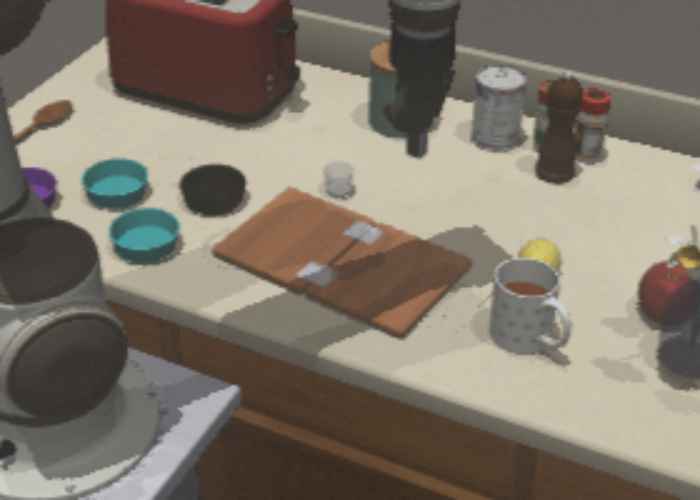

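The leaf lies flat, with its edge from (217,250) to (290,190). The dish at (213,190) is upright and clear, the glass at (338,180) hasn't moved, and the gripper is clear of everything.

```bash
python3 -c "
from workcell import bot
print(bot.job_done())"
```

```text
the job is handed in; nothing more can be done
None
```

I slid the dish clear of the landing spot and opened the leaf flat, left the gripper clear of everything, and handed the job in at about 19 s; the verdict was not shown.

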